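Free the pawl of a table press and lower its head

ROBOT

A 6-joint arm with a two-finger parallel gripper is mounted at the origin on the work surface. World frame = base frame: x ahead of the robot, y to its left, z up, the work surface at z = 0. Lengths are in m, angles in degrees, forces in N, time in s.
With the tool pointing down it reaches from about 0.25 to 0.725 m from the base axis. Payload 9.7 kg.
Tool frame: the origin (TCP) lies at the very end of the fingers, on their centre line; the grasp point (between the pads) lies 19 mm behind it; z points along the fingers, y is the line along which they close (so a half turn about z gives the same grasp; the last joint's range is limited). The gripper opens to 85 mm and grips with 20 to 120 N. Pads are 22 mm wide; open, the fingers measure 114 mm over their backs; the gripper's body (76 mm by 85 mm) begins 54 mm behind the grasp point. The pads swing forward as they close: fully open they stand 13 mm farther back than shut.
Start: joints at [-68.411, 4.979, 10.078, 95.1, 0, 90], TCP at [0.202, -0.511, 0.231] pointing down, gripper open.
Joint ranges: [-179.16, 179.16], [-48.56, 103.87], [-65.8, 70.77], [-126.05, 130.52], [-82.76, 87.17], [-180, 180]. Speed limits (degrees/s): [127.2, 127.2, 147.25, 180, 180, 180].

INTERFACE

Orientations are given as [roll, pitch, yaw] about the fixed x, y, z axes, in that order (R = Rz(yaw) Ry(pitch) Rx(roll)).
In Python, from workcell import bot gives the robot as it stands.
- The arm moves only by the tool arm_command, never from a script. Its argument "series" is a list of rows, each a list of 4 numbers: the shift along the tool's x, y, z in m, then the turn about the tool's z in rad. A call has exactly 5 rows; each row is the pose to reach, as a shift and turn from the pose commanded when the call began, along the tool's axes at that moment; what a row does not reach only later rows make up. A row lasts 1/10 s, in which the tool goes at most 50 mm and 8.59 degrees, less where a joint would pass 70% of its speed; a pose out of reach is approached as far as the arm can. A call with a gripper value outside its range is refused whole. "hand" is the finger opening in m, from 0 to 0.0854, set as the call begins (left out, the last holds). The fingers move at their own pace and stop on an object; "grip_force" is the grip in N (left out, the last holds). Time passes only in rows, so rows that repeat a pose let the fingers close, or fill a call up. It gives the time, the measured TCP pose, the force, the opening and the grip force at its end, in the units of the state.
- bot.get_obs(): the state, without advancing time (a new reading comes with each control period).
- bot.camera(name): name is "scene" or "side" or "wrist"; returns a dict with "color" (480x640x3 uint8, blue, green, red), "camera_matrix" (3x3 intrinsics, pixels), "xyz" and "orientation" of the camera in the world; the wrist camera has in their place "T_tool_cam" (4x4, takes a point from camera to tool coordinates, whose origin is the TCP and whose axes are the flange's). Camera axes: x right, y up, looking along -z (the intrinsics and any distortion apply to the point x, -y, -z); pixel columns grow to the right and rows downward; lengths in m; the calibration is good to about 2 mm. A picture is of the moment at which its call begins: read the wrist's pose just before it. There is no depth.
- bot.job_done(): hands the job in; it is judged then, once.
Trained networks look in the newest picture that a camera, given by its name, has taken for a name from the list of things; names that differ only in an ending like _2 or _b are one class to them, and where a whole thing is asked for, a point or a joint stands for the part that bears it (a point fixed in the world has none). Each returns a list of dicts, best first, with "confidence" (0 to 1); they miss things now and then, are a little off and sometimes report something else, mostly with a low value. They report only what shows in the picture. A call takes as long as a camera call. They do not tell look-alikes from the thing itself.
- bot.find_in(camera, target): "location" ([column, row] in pixels, amid what is visible of it).
- bot.mark_of(camera, target): "location" ([column, row] in pixels: a listed point, or the origin of a listed thing).
The state is a dict: "time": time; "q": joint angles; "qd": joint speeds; "joint_efforts": joint torques, N m; "ee_pos": TCP position; "tcp_rot": TCP orientation; "wrist_force": force on the tool from outside, world axes, zero at the start; "torque": the same for the moment, N m; "opening": finger opening in m; "grasp_force": force on a finger pad.
Only numpy, scipy, OpenCV 4.12 (cv2) and the standard library are available. Lean on these libraries where they do the work, as an engineer would, in place of code of your own. Each camera call takes 0.05 s, during which the arm holds its last target. There are 200 camera calls.

TASK

Take up the loose steel rod with the wooden handle, slip it in under the pawl that locks the kitchen press and flick the pawl up and over until it stays thrown back; keep the hand itself off the press meanwhile, and let the rod bear on the press only lightly, no harder than lifting the pawl needs. Then lay the rod down flat on the worktop and slowly push the press head down by its knob until its plate sits fully home on the mould, without forcing it. Leave the other kitchen things where they are.

Things in the scene. Friction and masses are not known exactly. Their poses are not given: they have to be found in the camera images.
- rod: Loose tool: wooden bar handle 90 mm long (x), 16 wide (y), 22 tall (z), with a steel shank of 8 mm diameter, 100 mm long, out of the middle of its +x end. Origin: centre of the handle's underside; x points to the blunt tip, at x = 145, z = 11 mm. 0.1 kg, centre of mass near x = 38 mm. Starts flat on the worktop, left or right; may not bear on the press with over 8 N.
- press: Fixed table press. Wooden base 160 (x) by 250 (y) by 18 mm, posts of 18 mm diameter at y = -108 and +108 mm up to 220 mm, a round mould (top at 98 mm) on the base, a white deck across the posts, a ratchet wheel standing up through the deck, a pawl and a head. Origin: centre of the base's underside; x points away from the robot at yaw 0, y left, z up.
- deck_front (a point): Mid front edge of the deck at its nominal height: x = -85, y = 0, z = 190 mm of the press. The deck is 14 mm thick, x -85 to +45 mm, 250 mm in y. It is screwed up or down on the posts: its true top is anywhere from 8 mm below to 8 mm above this point and is not reported, so find it by touch. The pawl moves with it. Its slot for the wheel: x -44 to +15, y -66 to +12 mm.
- rod_way (a point): Point at x = -33, y = +28, z = 190 mm of the press: nominal deck top, under the middle of the pawl's arm (12 mm wide, x -39 to -27, lying along y). The gap between arm and true deck is 10 mm, free from y = +19 to +50 mm, with 46 mm of bare deck on its -x side; the shank goes in along +x, sliding on the deck, until its tip is 10 to 25 mm past this point.
- pawl (a joint): Angle of the pawl (rad): 0 engaged (arm level), growing as its arm is lifted about its pivot (axis along x, at y = +60 mm, 14 mm above the deck). A spring holds it down: lifting at rod_way, 32 mm from the pivot, takes 3 to 5 N. Past 0.6 rad (22 mm of lift there) the spring throws it over to its stop at 1.75 rad, where it stays. Lifting the rod 32 mm is enough.
- head (a joint): Travel of the press head downward (m): 0 raised (start), 0.048 when its plate meets the mould, a hard stop. Friction holds the head wherever it is left; moving it down takes 2 to 7 N, so a clear rise of the force tells that it is home. While the pawl is engaged it goes down 3 mm at most.
- knob_top (a point): Centre of the flat top of the dark wooden knob (42 mm diameter) on the head's ram (18 mm square); on the press's axis, 325 mm above the worktop at the start, 277 mm with the head home. The knob is sprung: it sinks up to 7 mm into the ram, from 8 N on, by 1.6 N per mm. Bears at most 25 N and 100 mm/s. The thrown pawl stands up to 300 mm, 33 mm nearer the robot, 50 to 105 mm to the left.
- spatula: Loose kitchen spatula lying on the worktop, to be left alone. Origin at the centre of its underside, handle to -x.
- salt_jar: Small white jar, 48 mm diameter, 60 mm tall, standing in front of the press; leave alone. Origin: centre of its underside.
- mug: White mug, 80 mm diameter, 90 mm tall; leave alone. Origin: centre of its underside.
- pepper_mill: Dark wooden pepper mill, 54 mm diameter, 153 mm tall; leave alone. Origin: centre of its underside.
Not all that is in view belongs to the job. There is more than one size of the rod; the one meant has the size given above.

How it is judged:
By the outcome, as a careful person would: the job done as asked, in the order asked, and still so for the second after the job is handed in, with the robot touching nothing.
It also fails if it takes over 72 s, if anything falls off the work surface, if the arm or the gripper's body presses on something with over 40 N, if the wrist force passes 120 N, or if a joint passes its speed limit or range.

## Working session

There is one attempt and no reset: what is moved stays moved. The work goes in short steps, Python scripts to look and compute and a tool call to move; the robot and the scene stay as the last step left them, time stands still between calls to the robot, and variables do not carry over. Pictures are saved under pics/ and viewed, at most 10 in all, crops included, and the job is handed in when it is done.

Besides the shell and the picture viewer there is one more tool, called after "Emit:" as a command line: name --pt "numbers of a row" for each row, then --argument value for the rest. arm_command: Moves the arm, as the interface text tells. Its arguments: {"type":"object","properties":{"series":{"type":"array"},"hand":{"type":"number"},"grip_force":{"type":"number"}},"required":["series"]}

```bash
mkdir -p pics; ls; cat > h.py <<'E'
import numpy as np, cv2
from scipy.spatial.transform import Rotation as R
from workcell import bot
def look(n):
    o=bot.get_obs(); c=bot.camera(n)
    if 'T_tool_cam' in c:
        T=np.eye(4); T[:3,:3]=R.from_euler('xyz',o['tcp_rot'],degrees=True).as_matrix(); T[:3,3]=o['ee_pos']
        T=T@np.array(c['T_tool_cam'])
    else:
        T=np.eye(4); ori=np.array(c['orientation'])
        T[:3,:3]=ori if ori.shape==(3,3) else R.from_euler('xyz',ori,degrees=True).as_matrix(); T[:3,3]=c['xyz']
    c['T']=T; c['K']=np.array(c['camera_matrix']); return c
def ray(c,p):
    d=np.linalg.inv(c['K'])@[p[0],p[1],1]; d=c['T'][:3,:3]@[d[0],-d[1],-d[2]]
    return c['T'][:3,3],d/np.linalg.norm(d)
def onz(c,p,z):
    o,d=ray(c,p); return o+d*(z-o[2])/d[2]
def tri(L):
    A=np.zeros((3,3));b=np.zeros(3)
    for c,p in L:
        o,d=ray(c,p);M=np.eye(3)-np.outer(d,d);A+=M;b+=M@o
    return np.linalg.solve(A,b)
def proj(c,X):
    x=c['T'][:3,:3].T@(np.array(X)-c['T'][:3,3]); u=c['K']@[x[0],-x[1],-x[2]]; return u[:2]/u[2]
E
python3 - <<'E'
from h import *
np.set_printoptions(precision=4,suppress=True)
print(bot.get_obs())
C={}
for n in ['scene','side','wrist']:
    c=look(n);C[n]=c
    print({k:v for k,v in c.items() if k not in('color','T','K')})
    cv2.imwrite(f'pics/{n}0.png',c['color'])
for n in ['scene','side']:
  for t in ['rod','press','deck_front','rod_way','knob_top','spatula','salt_jar','mug','pepper_mill']:
    print(n,t,[(np.round(d['location'],1).tolist(),round(d['confidence'],2)) for d in bot.mark_of(n,t)][:4])
E
```

```text
pics
{'time': 0.0, 'q': array([-68.4117,   5.01  ,  10.034 ,  95.0994,  -0.0008,  90.0005]), 'qd': array([ 0.0087,  0.0424, -0.062 , -0.0874, -0.0195, -0.0816]), 'joint_efforts': array([ -0.0017, -52.0393,  46.4799,   0.0166,  -0.0001,  -0.    ]), 'ee_pos': array([ 0.2023, -0.5112,  0.2306]), 'tcp_rot': array([-179.9247,    0.0008,   21.5878]), 'wrist_force': array([ 0.1491, -0.1795,  0.9765]), 'torque': array([ 0.0037, -0.0265,  0.0207]), 'grasp_force': 0.0, 'opening': 0.08553399468711984}
{'camera_matrix': array([[591.7188,   0.    , 317.1681],
       [  0.    , 591.7188, 243.8908],
       [  0.    ,   0.    ,   1.    ]]), 'xyz': array([ 1.6758, -0.2286,  0.9925]), 'orientation': array([56.7513,  0.1557, 77.0943])}
{'camera_matrix': array([[532.4047,   0.    , 324.159 ],
       [  0.    , 532.4047, 237.8722],
       [  0.    ,   0.    ,   1.    ]]), 'xyz': array([0.245 , 0.9105, 1.0208]), 'orientation': array([  47.652 ,    0.7764, -161.1013])}
{'camera_matrix': array([[355.4436,   0.    , 316.358 ],
       [  0.    , 355.4436, 247.0776],
       [  0.    ,   0.    ,   1.    ]]), 'T
[... 185 characters left out ...]
    ]])}
scene rod [([437.6, 260.8], 0.69), ([401.5, 288.5], 0.51)]
scene press [([327.7, 339.8], 0.83)]
scene deck_front [([327.2, 255.4], 0.82)]
scene rod_way [([337.2, 262.2], 0.62)]
scene knob_top [([325.6, 226.0], 0.8)]
scene spatula []
scene salt_jar [([309.3, 298.8], 0.52)]
scene mug [([421.6, 337.8], 0.85)]
scene pepper_mill [([202.3, 379.9], 0.66)]
side rod [([356.6, 447.6], 0.76), ([328.6, 379.0], 0.64)]
side press [([300.5, 282.2], 0.95)]
side deck_front []
side rod_way [([307.7, 241.7], 0.69)]
side knob_top [([296.3, 182.4], 0.5)]
side spatula [([383.6, 214.9], 0.62)]
side salt_jar [([371.4, 297.2], 0.66)]
side mug [([245.1, 343.0], 0.7)]
side pepper_mill [([319.1, 205.2], 0.92)]
```

View pics/scene0.png

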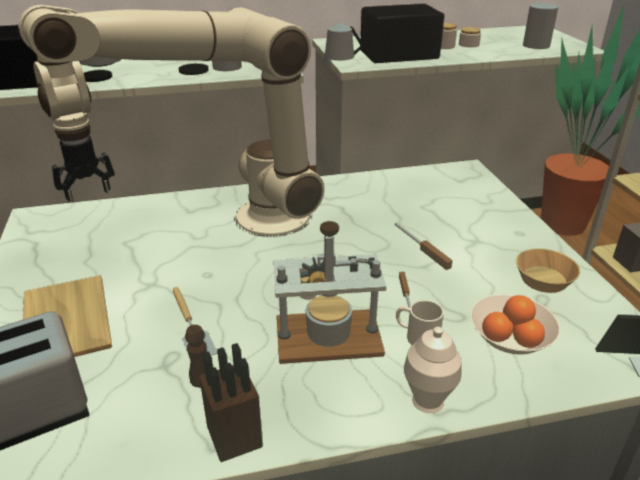

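View pics/side0.png

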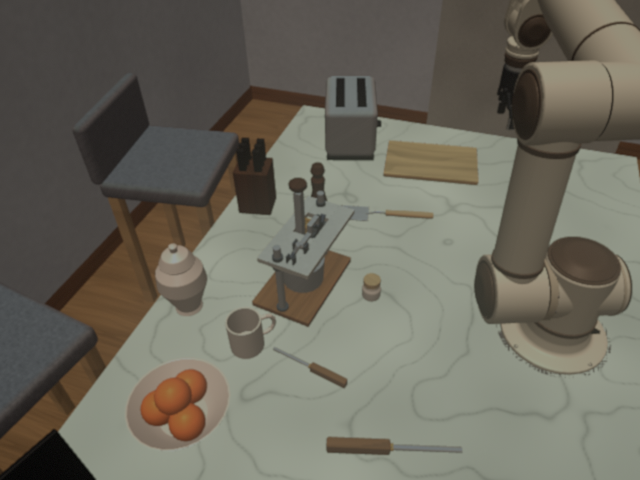

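```bash
python3 - <<'E'
from h import *
np.set_printoptions(precision=4,suppress=True)
s=look('scene');d=look('side')
for n,p,q,in [('press',(327.7,339.8),(300.5,282.2)),('knob',(325.6,226),(296.3,182.4)),('way',(337.2,262.2),(307.7,241.7)),('mug',(421.6,337.8),(245.1,343)),('jar',(309.3,298.8),(371.4,297.2)),('mill',(202.3,379.9),(319.1,205.2)),('rodA',(437.6,260.8),(356.6,447.6)),('rodB',(401.5,288.5),(328.6,379)),('rodAx',(401.5,288.5),(356.6,447.6)),('rodBx',(437.6,260.8),(328.6,379))]:
    X=tri([(s,p),(d,q)]); print(n,X,proj(s,X)-p,proj(d,X)-q, onz(s,p,0)[:2],onz(d,q,0)[:2])
E
```

```text
press [ 0.6238  0.0365 -0.0001] [0.1229 0.0841] [ 0.1064 -0.0905] [0.6236 0.0363] [0.624 0.037]
knob [0.6185 0.0327 0.3226] [0.9666 0.8318] [ 0.8575 -0.9093] [0.1036 0.1567] [ 0.7919 -0.3676]
way [0.5798 0.0727 0.1929] [1.7336 1.3061] [ 1.6075 -1.5213] [0.3079 0.1421] [ 0.6599 -0.1151]
mug [0.6756 0.2613 0.0055] [0.5276 0.2614] [ 0.5098 -0.349 ] [0.6689 0.2631] [0.6786 0.2591]
jar [ 0.4388  0.0262 -0.0097] [-1.4084 -1.1036] [-1.3801  1.3081] [0.4563 0.0265] [0.4349 0.0293]
mill [ 0.6845 -0.2748  0.0002] [-1.2748 -1.0942] [-0.8723  0.9002] [ 0.6884 -0.2722] [ 0.6835 -0.28  ]
rodA [0.3628 0.4262 0.0009] [-1.9104 -1.0081] [-2.4923  2.0075] [0.3677 0.4303] [0.3594 0.4203]
rodB [ 0.463   0.2855 -0.0057] [0.1224 0.0705] [ 0.1365 -0.1103] [0.4695 0.2823] [0.4619 0.2893]
rodAx [ 0.3599  0.35   -0.1065] [6.2729 3.3299] [ 7.375  -6.3562] [0.4695 0.2823] [0.3594 0.4203]
rodBx [0.4562 0.362  0.0849] [-7.4757 -4.2358] [-9.1947  6.9951] [0.3677 0.4303] [0.4619 0.2893]
```

Two handled steel tools are visible: A at side (358,446) / scene (436,254), and B at side (328,374) / scene (404,283). The spatula handle is at side (410,214) / scene (182,304). I'll measure the lengths of A and B to choose.

```bash
python3 - <<'E'
from h import *
np.set_printoptions(precision=4,suppress=True)
d=look('side')
for n,P in [('A',[(327,446),(390,447),(462,450)]),('B',[(346,381),(310,365),(275,349)])]:
    X=[onz(d,p,0.011) for p in P]; print(n,X,np.linalg.norm(X[1]-X[0]),np.linalg.norm(X[2]-X[1]))
I=d['color']
a=cv2.resize(I[410:480,310:480],None,fx=4,fy=4,interpolation=cv2.INTER_CUBIC);b=cv2.resize(I[335:395,260:430],None,fx=4,fy=4,interpolation=cv2.INTER_CUBIC)
cv2.imwrite('pics/crop1.png',np.vstack([a,b]))
E
```

```text
A [array([0.4143, 0.4409, 0.011 ]), array([0.2963, 0.4036, 0.011 ]), array([0.1618, 0.3649, 0.011 ])] 0.1237804084719276 0.13994929984400445
B [array([0.4221, 0.2888, 0.011 ]), array([0.5104, 0.275 , 0.011 ]), array([0.6015, 0.2598, 0.011 ])] 0.08936203364931498 0.09232410820149974
```

View pics/crop1.png

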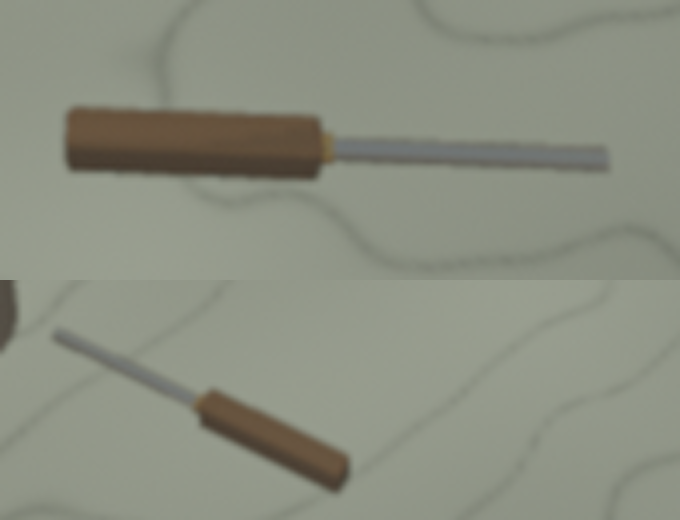

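B matches: a handle about 89 mm long with a shank of about 92–100 mm. A is the oversized look-alike, about 124/140 mm. I'll move toward B.

Emit:
arm_command --pt "0.032 -0.038 0 -0.149" --pt "0.064 -0.076 0 -0.298" --pt "0.096 -0.114 0 -0.447" --pt "0.128 -0.152 0 -0.596" --pt "0.16 -0.19 0 -0.745"

```text
time: 1.7
ee_pos: [0.2813, -0.2741, 0.2313]
tcp_rot: [180.0, 0.0, 64.6]
wrist_force: [1.0, -0.3, 1.2]
opening: 0.0854
grasp_force: 0.0
```

```bash
python3 -c "
from h import *
o=bot.get_obs();print({k:np.round(o[k],3) for k in('time','q','ee_pos','tcp_rot')})"
```

```text
{'time': np.float64(1.7), 'q': array([-4.4267e+01, -1.6362e+01, -9.5310e+00,  9.6794e+01,  6.0000e-03,
        7.1150e+01]), 'ee_pos': array([ 0.281, -0.274,  0.231]), 'tcp_rot': array([1.79963e+02, 6.00000e-03, 6.45820e+01])}
```

Emit:
arm_command --pt "0.039 -0.004 0.002 -0.124" --pt "0.078 -0.008 0.004 -0.248" --pt "0.117 -0.012 0.006 -0.372" --pt "0.156 -0.016 0.008 -0.496" --pt "0.195 -0.02 0.01 -0.62"

```text
time: 2.2
ee_pos: [0.3481, -0.09, 0.2215]
tcp_rot: [179.9, 0.0, 100.1]
wrist_force: [1.1, -1.2, 0.8]
opening: 0.0856
grasp_force: 0.0
```

Emit:
arm_command --pt "0.034 0.0195 0.002 -0.124" --pt "0.068 0.039 0.004 -0.248" --pt "0.102 0.0585 0.006 -0.372" --pt "0.136 0.078 0.008 -0.496" --pt "0.17 0.0975 0.01 -0.62"

```text
time: 2.7
ee_pos: [0.4153, 0.0944, 0.2114]
tcp_rot: [180.0, 0.0, 135.6]
wrist_force: [0.5, -0.7, -0.8]
opening: 0.0852
grasp_force: 0.0
```

Emit:
arm_command --pt "0.0165 0.0357 0.002 -0.124" --pt "0.033 0.0714 0.004 -0.248" --pt "0.0495 0.107 0.006 -0.372" --pt "0.066 0.1428 0.008 -0.496" --pt "0.0825 0.1785 0.01 -0.62"

```text
time: 3.2
ee_pos: [0.4821, 0.2793, 0.2012]
tcp_rot: [180.0, 0.0, 171.2]
wrist_force: [1.5, -1.0, 1.3]
opening: 0.0855
grasp_force: 0.0
```

```bash
python3 - <<'E'
from h import *
np.set_printoptions(precision=4,suppress=True)
o=bot.get_obs();print({k:np.round(o[k],3) for k in('time','q','ee_pos','tcp_rot','wrist_force')})
c=look('wrist')
cv2.imwrite('pics/w1.png',c['color'])
for t in ['rod','press','deck_front','rod_way','knob_top','mug','salt_jar']:
  for f in (bot.mark_of,bot.find_in):
    print(t,f.__name__,[(d['location'],d['confidence'],onz(c,d['location'],0.0)) for d in f('wrist',t)][:2])
E
```

```text
{'time': np.float64(3.2), 'q': array([30.083,  5.415,  7.206, 91.774, -0.003, 38.929]), 'ee_pos': array([0.482, 0.279, 0.201]), 'tcp_rot': array([179.991,   0.015, 171.154]), 'wrist_force': array([ 1.473, -1.006,  1.274])}
rod call [([321.8, 195.9], 0.89, array([0.4624, 0.2871, 0.    ])), ([460.4, 46.9], 0.65, array([0.3534, 0.4243, 0.    ]))]
rod call [([317.3, 216.9], 0.57, array([0.4823, 0.2796, 0.    ]))]
press call [([125.2, 363.3], 0.64, array([0.6154, 0.04  , 0.    ])), ([322.5, 196.5], 0.21, array([0.4631, 0.2876, 0.    ]))]
press call [([101.6, 349.5], 0.6, array([0.5941, 0.0196, 0.    ]))]
deck_front call []
deck_front call [([102.2, 344.7], 0.89, array([0.5884, 0.0223, 0.    ]))]
rod_way call []
rod_way call [([100.5, 346.6], 0.58, array([0.5904, 0.0197, 0.    ]))]
knob_top call []
knob_top call []
mug call [([327.3, 376.5], 0.62, array([0.6677, 0.2625, 0.    ]))]
mug call [([322.7, 387.8], 0.94, array([0.6822, 0.255 , 0.    ])), ([100.7, 347.6], 0.64, array([0.5916, 0.0195, 0.    ]))]
salt_jar call [([53.5, 210.5], 0.82, array([0.4362, 0.0248, 0.    ]))]
salt_jar call [([31.4, 219.5], 0.7, array([ 0.4415, -0.0001,  0.    ]))]
```

View pics/w1.png

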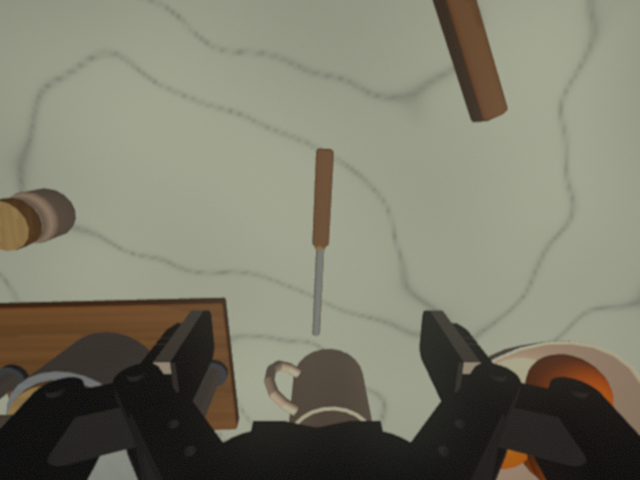

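```bash
python3 - <<'E'
from h import *
np.set_printoptions(precision=4,suppress=True)
c=look('wrist')
a,b,t=onz(c,(324.5,150),.022),onz(c,(320.5,245),.022),onz(c,(316.5,334),.011)
ang=lambda v:np.degrees(np.arctan2(v[1],v[0]))
print(a,b,t,ang(b-a),ang(t-a),np.linalg.norm(b-a))
p=[onz(c,q,.018) for q in [(0,303),(225,298),(238,428)]]
print(p,ang(p[1]-p[0]),ang(p[2]-p[1]))
E
```

```text
[0.4194 0.294  0.022 ] [0.5046 0.277  0.022 ] [0.6047 0.257  0.011 ] -11.26701943508645 -11.26924964145103 0.08687733618981214
[array([ 0.5147, -0.052 ,  0.018 ]), array([0.5455, 0.1734, 0.018 ]), array([0.7063, 0.15  , 0.018 ])] 82.22574502345066 -8.296306365424815
```

Emit:
arm_command --pt "-0.001 0.002 0.045 0.042" --pt "-0.0014 0.002 0.09 0.042" --pt "-0.0014 0.002 0.135 0.042" --pt "-0.0014 0.002 0.175 0.042" --pt "-0.0014 0.002 0.197 0.042"

```text
time: 4.5
ee_pos: [0.4819, 0.2783, 0.0006]
tcp_rot: [-179.8, -0.2, 168.4]
wrist_force: [-0.4, 0.1, -0.2]
opening: 0.0856
grasp_force: 0.0
```

Emit:
arm_command --pt "0 0 0 0" --pt "0 0 0 0" --pt "0 0 0 0" --pt "0 0 0 0" --pt "0 0 0 0" --hand 0.0 --grip_force 100

```text
time: 5.0
ee_pos: [0.4844, 0.2799, 0.0061]
tcp_rot: [179.9, 0.1, 168.4]
wrist_force: [-5.1, -1.4, 14.3]
opening: 0.0136
grasp_force: 98.7
```

Emit:
arm_command --pt "0 0 0 0" --pt "0 0 0 0" --pt "0 0 0 0" --pt "0 0 0 0" --pt "0 0 0 0"

```text
time: 5.5
ee_pos: [0.4845, 0.2799, 0.0062]
tcp_rot: [179.9, 0.1, 168.4]
wrist_force: [-0.5, -0.5, 6.4]
opening: 0.0135
grasp_force: 98.7
```

Emit:
arm_command --pt "0 0 -0.02 0" --pt "0 0 -0.06 0" --pt "0 0 -0.11 0" --pt "0.02 0 -0.155 0" --pt "0.05 0 -0.19 0"

```text
time: 6.0
ee_pos: [0.435, 0.2893, 0.1975]
tcp_rot: [179.9, 0.1, 168.3]
wrist_force: [0.7, 0.8, -1.1]
opening: 0.013
grasp_force: 97.9
```

Emit:
arm_command --pt "0.02 0 -0.02 0" --pt "0.04 0 -0.04 0" --pt "0.05 0 -0.06 0" --pt "0.05 0 -0.07 0" --pt "0.05 0 -0.07 0"

```text
time: 6.5
ee_pos: [0.3862, 0.2997, 0.2658]
tcp_rot: [179.9, 0.1, 168.5]
wrist_force: [-0.0, 0.3, -1.2]
opening: 0.0139
grasp_force: 97.9
```

```bash
python3 - <<'E'
from h import *
np.set_printoptions(precision=4,suppress=True)
o=bot.get_obs();print({k:np.round(o[k],3) for k in('time','q','ee_pos','tcp_rot','wrist_force','torque')})
C={n:look(n) for n in('scene','side','wrist')}
tc=o['ee_pos']
for n,c in C.items():
    u=proj(c,tc).astype(int); print(n,u)
    cv2.imwrite(f'pics/l_{n}.png',c['color'])
I=C['side']['color'];u=proj(C['side'],tc).astype(int)
a=cv2.resize(I[max(0,u[1]-70):u[1]+70,u[0]-110:u[0]+90],(800,560),interpolation=cv2.INTER_CUBIC);print(u-[110,70])
cv2.imwrite('pics/l_a.png',a)
E
```

```text
{'time': np.float64(6.5), 'q': array([37.816, -2.662,  6.183, 98.68 , -0.007, 49.354]), 'ee_pos': array([0.386, 0.3  , 0.266]), 'tcp_rot': array([179.88 ,   0.112, 168.461]), 'wrist_force': array([-0.046,  0.297, -1.161]), 'torque': array([ 0.027, -0.008, -0.02 ])}
scene [404 187]
side [365 313]
wrist [318 316]
[255 243]
```

View pics/l_a.png

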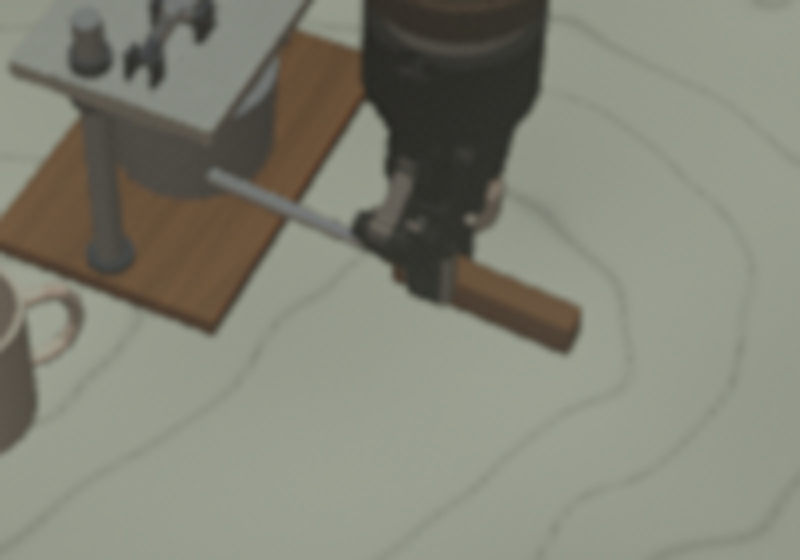

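```bash
python3 - <<'E'
from h import *
np.set_printoptions(precision=4,suppress=True)
d=look('side'); o=bot.get_obs(); y=np.radians(168.45-180); v=np.array([np.cos(y),np.sin(y),0])
w=look('wrist'); s=look('scene')
for z in (-.005,0,.005,.01): print(z,proj(d,o['ee_pos']+.122*v+[0,0,z]),proj(w,o['ee_pos']+.122*v+[0,0,z]))
# press fit
def P(px,py,yaw,l):
    c_,s_=np.cos(yaw),np.sin(yaw); return [px+c_*l[0]-s_*l[1],py+s_*l[0]+c_*l[1],l[2]]
for n,t in [('wrist','rod_way'),('wrist','deck_front'),('wrist','knob_top'),('wrist','press'),('scene','deck_front'),('scene','rod_way'),('side','rod_way'),('side','deck_front'),('side','knob_top'),('scene','knob_top'),('side','press'),('scene','press')]:
    print(n,t,[(np.round(k['location'],1),round(k['confidence'],2)) for k in bot.mark_of(n,t)][:2])
from scipy.optimize import least_squares
# base top corners (side)
ob=[(d,(-.08,.125,.0),(308.3,326.5)),(d,(.08,.125,.0),(255,305)),(s,(0,0,.0),(327.7,339.8)),(d,(0,0,0),(300.5,282.2)),(s,(0,0,.325),(325.6,226)),(d,(0,0,.325),(296.3,182.4)),(d,(-.033,.028,.19),(307.7,241.7)),(s,(-.033,.028,.19),(337.2,262.2)),(s,(-.085,0,.19),(327.2,255.4)),(d,(-.08,-.125,.018),(350.5,255))]
f=lambda x:np.concatenate([proj(c,P(*x,l))-p for c,l,p in ob])
r=least_squares(f,[.62,.036,-.14],loss='soft_l1',x_scale=[.01,.01,.05]);print(r.x,np.degrees(r.x[2]));print(f(r.x).reshape(-1,2))
E
```

```text
-0.005 [308.4961 291.0547] [317.6058 505.5312]
0 [308.4088 289.2978] [317.6238 514.5772]
0.005 [308.3209 287.5293] [317.6426 524.0789]
0.01 [308.2325 285.749 ] [317.6625 534.0714]
wrist rod_way [(array([331.3, 408.3]), 0.56)]
wrist deck_front [(array([333. , 408.5]), 0.7)]
wrist knob_top []
wrist press [(array([167.2, 406.5]), 0.83)]
scene deck_front [(array([324.9, 257.2]), 0.91)]
scene rod_way [(array([341.9, 265.5]), 0.57), (array([325.6, 225.7]), 0.21)]
side rod_way [(array([305.6, 241.1]), 0.56), (array([245.4, 344. ]), 0.43)]
side deck_front [(array([332.1, 240.7]), 0.57)]
side knob_top [(array([298.5, 181.1]), 0.72)]
scene knob_top [(array([328., 229.]), 0.49)]
side press [(array([299.1, 283. ]), 0.78)]
scene press [(array([326.6, 338.7]), 0.69), (array([188.6, 320.8]), 0.39)]
[ 0.6181  0.0352 -0.1186] -6.794891880345156
[[ 0.1456  0.7032]
 [-3.5119  0.5934]
 [-0.9465 -1.3999]
 [ 2.3228  0.0363]
 [ 2.0814 -0.3206]
 [ 0.5301 -1.0994]
 [-1.1115 -3.0345]
 [ 0.2693  4.7833]
 [-4.2007 -0.1632]
 [-0.2223  0.9573]]
```

View pics/l_wrist.png

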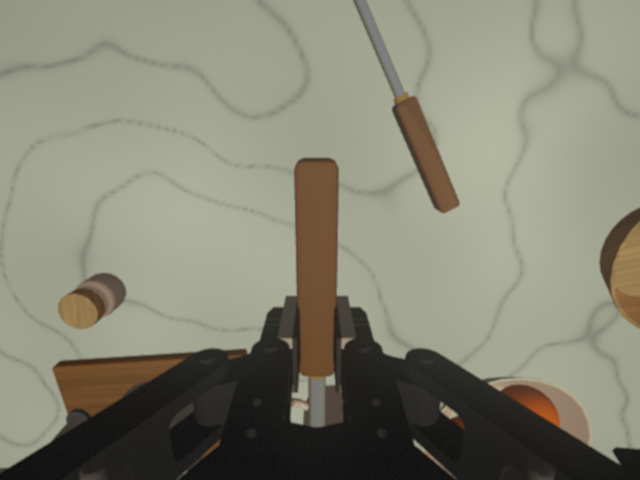

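```bash
cat > fit.py <<'E'
from h import *
from scipy.optimize import least_squares
np.set_printoptions(precision=4,suppress=True)
d=look('side'); s=look('scene'); w=look('wrist')
T=np.eye(4);T[:3,:3]=R.from_euler('xyz',[179.991,.015,171.154],degrees=True).as_matrix();T[:3,3]=[.4821,.2793,.2012]
w1=dict(w);w1['T']=T@np.array(w['T_tool_cam'])
def P(px,py,yaw,l):
    c_,s_=np.cos(yaw),np.sin(yaw); return [px+c_*l[0]-s_*l[1],py+s_*l[0]+c_*l[1],l[2]]
ob=[(d,(-.08,.125,0),(308.3,326.5),1),(d,(.08,.125,0),(255,305),1),(d,(-.08,-.125,.018),(350.5,255),1),(w,(-.08,-.125,0),(55,362),1),(w1,(-.08,.125,0),(226,298),1),(w1,(.08,.125,0),(239,428),1),
(s,(0,0,.325),(328,229),.7),(s,(0,0,.325),(325.6,226),.7),(d,(0,0,.325),(297.5,181.7),.7),(s,(.08,.125,0),(383,354),1),(s,(.08,-.125,0),(278,363),1)]
f=lambda x:np.concatenate([k*(proj(c,P(*x,l))-p) for c,l,p,k in ob])
r=least_squares(f,[.62,.036,-.14],loss='soft_l1',x_scale=[.01,.01,.05])
if __name__=='__main__':
    print(r.x,np.degrees(r.x[2]));print(f(r.x).reshape(-1,2))
    for l in [(-.033,.031,.19),(-.06,.031,.19),(-.085,0,.19)]: print(l,P(*r.x,l))
    # check picture: side crop with projected press model
    o=[]
    for c,q in ((d,(300,255)),(s,(330,290))):
        I=cv2.resize(c['color'],None,fx=5,fy=5,interpolation=cv2.INTER_CUBIC)
        for h,col in ((.19,(0,0,255)),(0,(255,0,0)),(.018,(0,255,0))):
            X=(-.085,.045) if h==.19 else (-.08,.08)
            pts=np.array([(proj(c,P(*r.x,(x,y,h)))+.5)*5 for x,y in((X[0],-.125),(X[1],-.125),(X[1],.125),(X[0],.125))],np.int32)
            cv2.polylines(I,[pts],True,col,1)
        cv2.circle(I,tuple(((proj(c,P(*r.x,(-.033,.031,.19)))+.5)*5).astype(int)),4,(255,0,255),1)
        cv2.circle(I,tuple(((proj(c,P(*r.x,(0,0,.325)))+.5)*5).astype(int)),4,(255,255,0),1)
        o.append(I[q[1]*5-300:q[1]*5+300,q[0]*5-300+0:q[0]*5+300][:, :])
    cv2.imwrite('pics/fit.png',cv2.resize(np.hstack(o),(800,400)))
E
python3 fit.py
```

```text
[ 0.618   0.0348 -0.1232] -7.057986110795359
[[-0.0036  0.6119]
 [-3.492   0.3053]
 [ 0.0289  1.0122]
 [ 3.7347 -0.2981]
 [-1.8693  0.1594]
 [-0.431  -7.5503]
 [-0.3758 -2.3368]
 [ 1.3042 -0.2368]
 [-0.3655 -0.3488]
 [-0.0404  3.5362]
 [-0.7877  2.4985]]
(-0.033, 0.031, 0.19) [np.float64(0.5890271082489791), np.float64(0.06957852952773946), 0.19]
(-0.06, 0.031, 0.19) [np.float64(0.5622317059960023), np.float64(0.07289612174215687), 0.19]
(-0.085, 0, 0.19) [np.float64(0.533612060997063), np.float64(0.04520287490949587), 0.19]
```

View pics/fit.png

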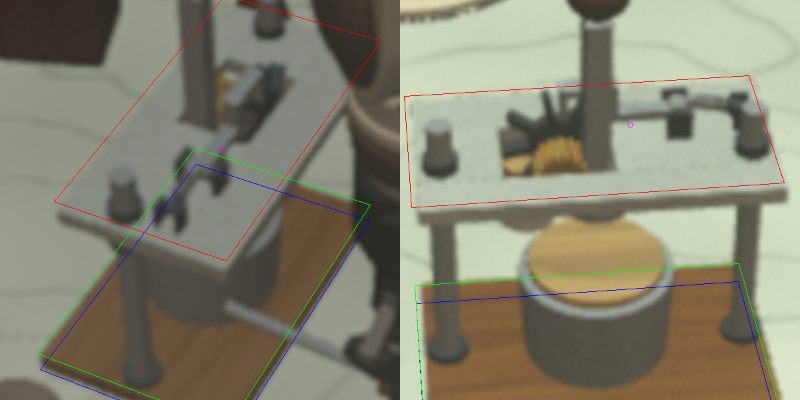

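The overlay shows the base fits well. The deck sits a few mm below nominal (deck edge at about (225,265) in the left half, against the red line at 260), and the rod is level in the hand. Next I'll move the tip above the bare deck in front of the pawl.

Emit:
arm_command --pt "-0.02 -0.0392 0.003 -0.016" --pt "-0.04 -0.0785 0.006 -0.032" --pt "-0.06 -0.1177 0.01 -0.048" --pt "-0.08 -0.157 0.013 -0.064" --pt "-0.1002 -0.1962 0.016 -0.078"

```text
time: 8.05
ee_pos: [0.4445, 0.0853, 0.2483]
tcp_rot: [180.0, 0.0, 173.0]
wrist_force: [1.3, 1.0, -0.7]
opening: 0.0133
grasp_force: 98.1
```

Emit:
arm_command --pt "0 0 0.01 0" --pt "0 0 0.02 0" --pt "0 0 0.028 0" --pt "0 0 0.035 0" --pt "0 0 0.035 0"

```text
time: 8.55
ee_pos: [0.4438, 0.0879, 0.2122]
tcp_rot: [-180.0, -0.1, 173.0]
wrist_force: [0.3, -0.3, -0.6]
opening: 0.0133
grasp_force: 98.2
```

```bash
python3 - <<'E'
from h import *
np.set_printoptions(precision=4,suppress=True)
o=bot.get_obs();print({k:np.round(o[k],4) for k in('time','q','ee_pos','tcp_rot','wrist_force','torque')})
y=np.radians(o['tcp_rot'][2]-180);v=np.array([np.cos(y),np.sin(y),0]);tip=o['ee_pos']+.122*v+[0,0,.005]
out=[]
for n in('scene','side'):
    c=look(n);u=proj(c,tip);print(n,u)
    a,b=int(u[0])-40,int(u[1])-40
    I=cv2.resize(c['color'][b:b+80,a:a+80],None,fx=5,fy=5,interpolation=cv2.INTER_CUBIC)
    cv2.circle(I,tuple(((u-[a,b]+.5)*5).astype(int)),3,(0,0,255),1); out.append(I);print(a,b)
cv2.imwrite('pics/tip1.png',np.hstack(out))
E
```

```text
{'time': np.float64(8.55), 'q': array([11.2049, -8.5883, -5.2671, 93.4114,  0.0061, 18.1904]), 'ee_pos': array([0.4438, 0.0879, 0.2122]), 'tcp_rot': array([-179.9777,   -0.0876,  173.0145]), 'wrist_force': array([ 0.2701, -0.3045, -0.5852]), 'torque': array([-0.0059,  0.0192,  0.0141])}
scene [337.6653 251.4385]
297 211
side [315.08   233.7518]
275 193
```

View pics/tip1.png

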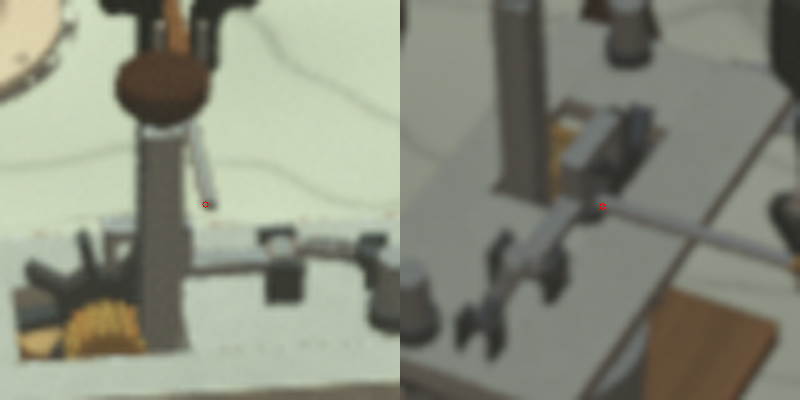

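Emit:
arm_command --pt "0 0 0.006 0" --pt "0 0 0.012 0" --pt "0 0 0.015 0" --pt "0 0 0.017 0" --pt "0 0 0.017 0"

```text
time: 9.15
ee_pos: [0.4443, 0.087, 0.196]
tcp_rot: [-180.0, -0.0, 172.9]
wrist_force: [0.2, 0.8, -1.0]
opening: 0.0135
grasp_force: 98.2
```

Emit:
arm_command --pt "0 0 0.0005 0" --pt "0 0 0.001 0" --pt "0 0 0.0015 0" --pt "0 0 0.002 0" --pt "0 0 0.0025 0"

```text
time: 9.65
ee_pos: [0.4444, 0.087, 0.1938]
tcp_rot: [-180.0, 0.0, 172.9]
wrist_force: [0.3, 0.6, 0.1]
opening: 0.0137
grasp_force: 98.2
```

Emit:
arm_command --pt "0 0 0.0005 0" --pt "0 0 0.001 0" --pt "0 0 0.0015 0" --pt "0 0 0.002 0" --pt "0 0 0.0025 0"

```text
time: 10.15
ee_pos: [0.4444, 0.087, 0.1912]
tcp_rot: [-180.0, -0.0, 172.9]
wrist_force: [0.5, -0.1, -0.9]
opening: 0.0134
grasp_force: 98.2
```

```bash
python3 -c "
from h import *
o=bot.get_obs();print({k:np.round(o[k],3) for k in('time','ee_pos','wrist_force','torque')})"
```

```text
{'time': np.float64(10.15), 'ee_pos': array([0.444, 0.087, 0.191]), 'wrist_force': array([ 0.501, -0.113, -0.885]), 'torque': array([-0.06 ,  0.008, -0.005])}
```

Emit:
arm_command --pt "0 0 0.0005 0" --pt "0 0 0.001 0" --pt "0 0 0.0015 0" --pt "0 0 0.002 0" --pt "0 0 0.0025 0"

```text
time: 10.65
ee_pos: [0.4444, 0.087, 0.1887]
tcp_rot: [180.0, 0.0, 172.9]
wrist_force: [0.7, 0.0, -1.4]
opening: 0.0138
grasp_force: 98.2
```

```bash
cat >o.py <<'E'
from workcell import bot
import numpy as np
o=bot.get_obs();print({k:np.round(o[k],4).tolist() for k in('time','ee_pos','wrist_force','torque')})
E
python3 o.py
```

```text
{'time': 10.65, 'ee_pos': [0.4444, 0.087, 0.1887], 'wrist_force': [0.6612, 0.047, -1.3738], 'torque': [0.0177, 0.0097, -0.0598]}
```

Emit:
arm_command --pt "0 0 0.0005 0" --pt "0 0 0.001 0" --pt "0 0 0.0015 0" --pt "0 0 0.002 0" --pt "0 0 0.0025 0"

```text
time: 11.15
ee_pos: [0.4444, 0.087, 0.1862]
tcp_rot: [180.0, -0.0, 172.9]
wrist_force: [-0.4, 0.8, -1.6]
opening: 0.0135
grasp_force: 98.2
```

```bash
python3 o.py
```

```text
{'time': 11.15, 'ee_pos': [0.4444, 0.087, 0.1862], 'wrist_force': [-0.4132, 0.8116, -1.6186], 'torque': [-0.0078, 0.0583, 0.0489]}
```

Emit:
arm_command --pt "0 0 0.0005 0" --pt "0 0 0.001 0" --pt "0 0 0.0015 0" --pt "0 0 0.002 0" --pt "0 0 0.0025 0"

```text
time: 11.65
ee_pos: [0.4444, 0.087, 0.1838]
tcp_rot: [-180.0, 0.0, 172.9]
wrist_force: [-0.3, -0.0, -1.8]
opening: 0.0136
grasp_force: 98.2
```

```bash
python3 o.py
```

```text
{'time': 11.65, 'ee_pos': [0.4444, 0.087, 0.1838], 'wrist_force': [-0.2776, -0.0018, -1.8271], 'torque': [0.057, 0.0689, -0.0088]}
```

Emit:
arm_command --pt "0 0 0.0005 0" --pt "0 0 0.001 0" --pt "0 0 0.0015 0" --pt "0 0 0.002 0" --pt "0 0 0.002 0"

```text
time: 12.15
ee_pos: [0.4444, 0.087, 0.1821]
tcp_rot: [180.0, 0.0, 172.9]
wrist_force: [-2.4, 0.4, 3.8]
opening: 0.0135
grasp_force: 98.6
```

```bash
python3 o.py
```

```text
{'time': 12.15, 'ee_pos': [0.4444, 0.087, 0.1821], 'wrist_force': [-2.3972, 0.4004, 3.7992], 'torque': [0.0186, 0.1837, -0.0211]}
```

Emit:
arm_command --pt "0 0 -0.0007 0" --pt "-0.002 0 -0.0007 0" --pt "-0.005 0 -0.0007 0" --pt "-0.008 0 -0.0007 0" --pt "-0.01 0 -0.0007 0"

```text
time: 12.65
ee_pos: [0.4547, 0.0858, 0.1824]
tcp_rot: [-180.0, -0.0, 172.9]
wrist_force: [-2.7, -0.3, 1.8]
opening: 0.0132
grasp_force: 98.5
```

```bash
python3 o.py
```

```text
{'time': 12.65, 'ee_pos': [0.4547, 0.0858, 0.1824], 'wrist_force': [-2.6668, -0.3277, 1.8217], 'torque': [0.0738, 0.1814, 0.0041]}
```

Emit:
arm_command --pt "0 0 -0.0004 0" --pt "-0.003 0 -0.0004 0" --pt "-0.006 0 -0.0004 0" --pt "-0.009 0 -0.0004 0" --pt "-0.012 0 -0.0004 0"

```text
time: 13.15
ee_pos: [0.4665, 0.0843, 0.1829]
tcp_rot: [-180.0, -0.0, 172.9]
wrist_force: [-1.2, 0.2, 1.6]
opening: 0.0134
grasp_force: 98.4
```

```bash
python3 o.py
```

```text
{'time': 13.15, 'ee_pos': [0.4665, 0.0843, 0.1829], 'wrist_force': [-1.2014, 0.2431, 1.6409], 'torque': [0.0247, 0.1394, 0.044]}
```

Emit:
arm_command --pt "-0.003 0 0 0" --pt "-0.006 0 0 0" --pt "-0.009 0 0 0" --pt "-0.0095 0 0 0" --pt "-0.0095 0 0 0"

```text
time: 13.65
ee_pos: [0.4759, 0.0831, 0.1829]
tcp_rot: [180.0, 0.0, 172.9]
wrist_force: [-0.0, -0.7, 1.8]
opening: 0.0136
grasp_force: 98.4
```

```bash
python3 o.py
```

```text
{'time': 13.65, 'ee_pos': [0.4759, 0.0831, 0.1829], 'wrist_force': [-0.0456, -0.705, 1.7935], 'torque': [-0.0094, -0.1461, 0.0015]}
```

Emit:
arm_command --pt "-0.003 0 0 0" --pt "-0.006 0 0 0" --pt "-0.009 0 0 0" --pt "-0.0095 0 0 0" --pt "-0.0095 0 0 0"

```text
time: 14.15
ee_pos: [0.4854, 0.082, 0.1829]
tcp_rot: [180.0, 0.0, 172.9]
wrist_force: [0.1, -0.2, 1.0]
opening: 0.0138
grasp_force: 98.4
```

```bash
python3 o.py; python3 - <<'E'
from h import *
o=bot.get_obs();y=np.radians(o['tcp_rot'][2]-180);v=np.array([np.cos(y),np.sin(y),0]);tip=o['ee_pos']+.122*v+[0,0,.005]
x,yy,t=.618,.0348,-.1232; dd=tip[:2]-[x,yy]; print('tip local',np.cos(t)*dd[0]+np.sin(t)*dd[1],-np.sin(t)*dd[0]+np.cos(t)*dd[1])
out=[]
for n in('scene','side'):
    c=look(n);u=proj(c,tip)
    a,b=int(u[0])-40,int(u[1])-40
    I=cv2.resize(c['color'][b:b+80,a:a+80],None,fx=5,fy=5,interpolation=cv2.INTER_CUBIC);out.append(I);print(n,a,b,u)
cv2.imwrite('pics/tip2.png',np.hstack(out))
E
```

```text
{'time': 14.15, 'ee_pos': [0.4854, 0.082, 0.1829], 'wrist_force': [0.1218, -0.1837, 0.959], 'torque': [-0.0541, -0.1442, 0.0149]}
tip local -0.015423629174522441 0.030411559444207214
scene 299 232 [339.36997365 272.07277666]
side 259 197 [299.47124829 237.73402556]
```

View pics/tip2.png

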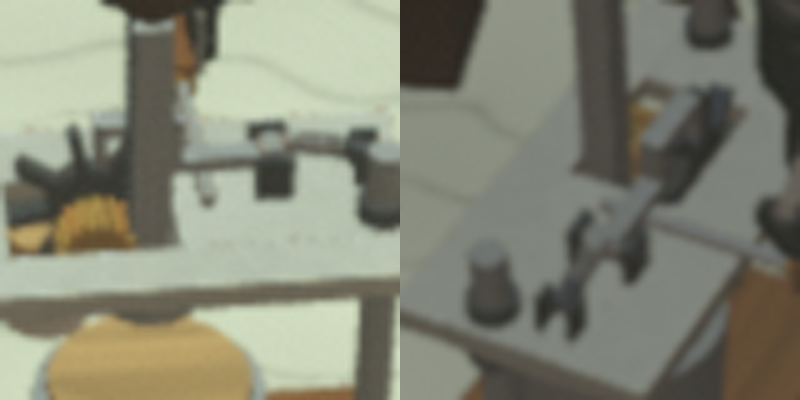

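The tip is through under the arm, at (207,200) in the left half, with about 18 mm showing past it. Lifting.

Emit:
arm_command --pt "0 0 -0.002 0" --pt "0 0 -0.004 0" --pt "0 0 -0.007 0" --pt "0 0 -0.01 0" --pt "0 0 -0.013 0"

```text
time: 14.75
ee_pos: [0.4849, 0.082, 0.1959]
tcp_rot: [180.0, -0.0, 172.9]
wrist_force: [0.5, -0.0, -3.9]
opening: 0.0135
grasp_force: 97.8
```

```bash
python3 o.py
```

```text
{'time': 14.75, 'ee_pos': [0.4849, 0.082, 0.1959], 'wrist_force': [0.5451, -0.0262, -3.8898], 'torque': [0.1619, 0.2795, 0.0733]}
```

Emit:
arm_command --pt "0 0 -0.004 0" --pt "0 0 -0.008 0" --pt "0 0 -0.012 0" --pt "0 0 -0.016 0" --pt "0 0 -0.02 0"

```text
time: 15.25
ee_pos: [0.4853, 0.082, 0.2166]
tcp_rot: [180.0, 0.1, 172.9]
wrist_force: [0.5, 0.0, -0.7]
opening: 0.0137
grasp_force: 98.2
```

```bash
python3 o.py; python3 - <<'E'
from h import *
out=[]
for n,(a,b) in(('scene',(299,210)),('side',(259,180))):
    c=look(n)
    out.append(cv2.resize(c['color'][b:b+80,a:a+80],None,fx=5,fy=5,interpolation=cv2.INTER_CUBIC))
cv2.imwrite('pics/lift.png',np.hstack(out))
E
```

```text
{'time': 15.25, 'ee_pos': [0.4853, 0.082, 0.2166], 'wrist_force': [0.4656, 0.0215, -0.7078], 'torque': [-0.0572, 0.0594, 0.0516]}
```

View pics/lift.png

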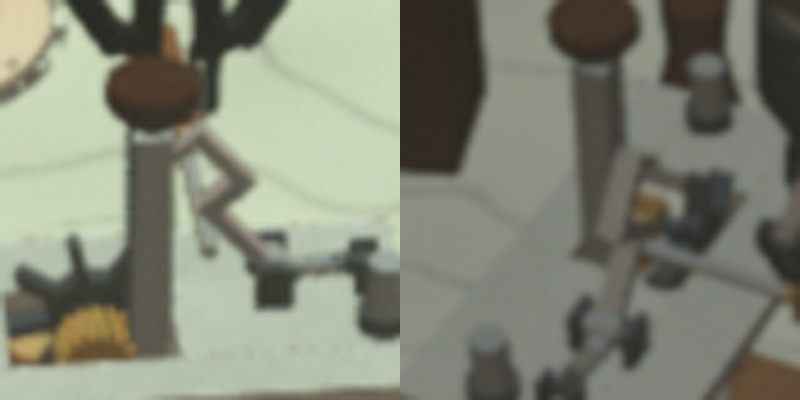

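The pawl stands at about 45° on the shank and the lifting force is gone, so it's at or past the toggle. I'll lift a little more.

Emit:
arm_command --pt "0 0 -0.002 0" --pt "0 0 -0.004 0" --pt "0 0 -0.006 0" --pt "0 0 -0.006 0" --pt "0 0 -0.006 0"

```text
time: 15.85
ee_pos: [0.4851, 0.082, 0.2219]
tcp_rot: [-180.0, 0.0, 172.9]
wrist_force: [-0.1, 0.1, -0.9]
opening: 0.0134
grasp_force: 98.2
```

```bash
python3 o.py; python3 - <<'E'
from h import *
# compare: region above pivot, y 50..105, z 215..300 at x=-33 changed?
x,yy,t=.618,.0348,-.1232
W=lambda l:[x+np.cos(t)*l[0]-np.sin(t)*l[1],yy+np.sin(t)*l[0]+np.cos(t)*l[1],l[2]]
for n in('scene','side'):
    c=look(n);A=cv2.imread(f'pics/{n}0.png');print(n)
    D=np.abs(c['color'].astype(int)-A).sum(2)
    for z in(.2,.215,.23,.245,.26,.275,.29,.30):
        r=[]
        for y in range(0,125,8):
            u=np.round(proj(c,W((-.033,y/1000,z)))).astype(int); r.append(int(D[u[1],u[0]]))
        print(z,r)
    print(n,[(np.round(k['location']),round(k['confidence'],2)) for k in bot.find_in(n,'pawl')][:2])
E
```

```text
{'time': 15.85, 'ee_pos': [0.4851, 0.082, 0.2219], 'wrist_force': [-0.1088, 0.1384, -0.9198], 'torque': [-0.03, -0.0214, 0.0395]}
scene
0.2 [1, 3, 21, 192, 140, 171, 199, 142, 4, 101, 179, 219, 91, 13, 4, 8]
0.215 [13, 9, 13, 17, 158, 3, 4, 3, 15, 72, 26, 15, 7, 10, 10, 7]
0.23 [10, 6, 15, 9, 157, 1, 5, 8, 143, 252, 3, 3, 5, 8, 9, 1]
0.245 [5, 6, 6, 90, 109, 10, 10, 2, 1, 271, 224, 232, 326, 5, 8, 1]
0.26 [1, 0, 5, 153, 1, 5, 7, 7, 6, 6, 4, 4, 336, 33, 3, 6]
0.275 [9, 7, 62, 166, 9, 2, 8, 8, 8, 7, 165, 266, 220, 79, 3, 5]
0.29 [6, 4, 1, 13, 187, 6, 6, 9, 3, 5, 3, 11, 11, 6, 2, 4]
0.3 [1, 2, 2, 1, 382, 78, 8, 5, 1, 4, 2, 8, 1, 4, 6, 4]
scene []
side
0.2 [120, 7, 34, 62, 34, 50, 61, 143, 27, 28, 59, 57, 42, 7, 4, 5]
0.215 [115, 170, 73, 1, 27, 16, 32, 141, 201, 108, 25, 58, 3, 3, 9, 6]
0.23 [26, 61, 53, 29, 58, 9, 11, 108, 215, 194, 46, 55, 10, 7, 10, 9]
0.245 [13, 12, 12, 11, 13, 55, 106, 13, 76, 36, 120, 207, 200, 27, 8, 8]
0.26 [10, 11, 10, 10, 11, 8, 15, 35, 43, 29, 47, 173, 206, 123, 8, 7]
0.275 [12, 9, 11, 9, 9, 11, 11, 12, 7, 12, 20, 53, 48, 157, 28, 9]
0.29 [11, 9, 11, 11, 12, 10, 10, 7, 8, 10, 9, 15, 17, 11, 9, 8]
0.3 [12, 11, 9, 11, 9, 13, 12, 11, 7, 9, 10, 7, 11, 9, 8, 9]
side [(array([293., 235.]), 0.72)]
```

The pawl is thrown: the picture difference shows it at y 64–104 mm, reaching up to about 280 mm, and the rod is free of load. Next I retract and lay the rod down.

Emit:
arm_command --pt "0.015 0 0 0" --pt "0.04 0 0 0" --pt "0.065 0 0 0" --pt "0.09 0 0 0" --pt "0.11 0 0 0"

```text
time: 16.55
ee_pos: [0.3747, 0.0956, 0.2219]
tcp_rot: [180.0, 0.0, 172.9]
wrist_force: [-0.4, -0.0, -0.6]
opening: 0.0138
grasp_force: 98.2
```

Emit:
arm_command --pt "0.004 0.018 0.01 0" --pt "0.009 0.036 0.03 0" --pt "0.013 0.053 0.05 0" --pt "0.018 0.07 0.07 0" --pt "0.022 0.087 0.09 0"

```text
time: 17.05
ee_pos: [0.3646, 0.1853, 0.1312]
tcp_rot: [180.0, 0.0, 172.9]
wrist_force: [0.8, 0.2, -0.6]
opening: 0.0137
grasp_force: 98.2
```

Emit:
arm_command --pt "0 0 0.03 0" --pt "0 0 0.06 0" --pt "0 0 0.09 0" --pt "0 0 0.107 0" --pt "0 0 0.116 0"

```text
time: 17.55
ee_pos: [0.364, 0.1842, 0.0143]
tcp_rot: [-179.9, -0.1, 172.9]
wrist_force: [-0.5, -0.6, -0.1]
opening: 0.0135
grasp_force: 98.3
```

Emit:
arm_command --pt "0 0 0.002 0" --pt "0 0 0.004 0" --pt "0 0 0.006 0" --pt "0 0 0.006 0" --pt "0 0 0.006 0"

```text
time: 18.05
ee_pos: [0.3652, 0.1847, 0.0104]
tcp_rot: [180.0, 0.0, 172.9]
wrist_force: [-0.0, -0.4, -1.4]
opening: 0.0133
grasp_force: 98.3
```

```bash
python3 o.py
```

```text
{'time': 18.05, 'ee_pos': [0.3652, 0.1847, 0.0104], 'wrist_force': [-0.0317, -0.4445, -1.3896], 'torque': [0.0513, 0.0209, -0.0319]}
```

Emit:
arm_command --pt "0 0 0.001 0" --pt "0 0 0.002 0" --pt "0 0 0.003 0" --pt "0 0 0.0035 0" --pt "0 0 0.0035 0"

```text
time: 18.55
ee_pos: [0.3648, 0.1845, 0.0063]
tcp_rot: [-180.0, -0.0, 172.9]
wrist_force: [0.5, -0.1, -0.5]
opening: 0.0139
grasp_force: 98.3
```

```bash
python3 o.py
```

```text
{'time': 18.55, 'ee_pos': [0.3648, 0.1845, 0.0063], 'wrist_force': [0.5422, -0.0668, -0.5424], 'torque': [-0.0621, -0.0336, -0.0174]}
```

Emit:
arm_command --pt "0 0 0.0005 0" --pt "0 0 0.001 0" --pt "0 0 0.0015 0" --pt "0 0 0.0015 0" --pt "0 0 0.0015 0"

```text
time: 19.05
ee_pos: [0.3649, 0.1846, 0.0061]
tcp_rot: [180.0, 0.0, 172.9]
wrist_force: [-6.0, -1.8, 13.1]
opening: 0.0135
grasp_force: 100.3
```

```bash
python3 o.py
```

```text
{'time': 19.05, 'ee_pos': [0.3649, 0.1846, 0.0061], 'wrist_force': [-6.0434, -1.8453, 13.1172], 'torque': [-0.6139, 1.224, 0.016]}
```

Emit:
arm_command --pt "0 0 -0.001 0" --pt "0 0 -0.001 0" --pt "0 0 -0.001 0" --pt "0 0 -0.001 0" --pt "0 0 -0.001 0" --hand 0.05

```text
time: 19.55
ee_pos: [0.3648, 0.1845, 0.0058]
tcp_rot: [-180.0, -0.0, 172.9]
wrist_force: [-0.6, -0.1, -1.2]
opening: 0.0502
grasp_force: 0.0
```

Emit:
arm_command --pt "0 0 0 0" --pt "0 0 -0.01 0" --pt "0 0 -0.03 0" --pt "0 0 -0.07 0" --pt "0 0 -0.12 0"

```text
time: 20.05
ee_pos: [0.3639, 0.1841, 0.1266]
tcp_rot: [-179.9, -0.1, 172.9]
wrist_force: [1.6, 0.4, 1.0]
opening: 0.0503
grasp_force: 0.0
```

Emit:
arm_command --pt "0 0 -0.05 0" --pt "0 0 -0.1 0" --pt "0 0 -0.15 0" --pt "0 0 -0.2 0" --pt "0 0 -0.25 0" --hand 0.0

```text
time: 20.55
ee_pos: [0.3642, 0.1842, 0.3787]
tcp_rot: [180.0, 0.1, 172.9]
wrist_force: [0.7, 0.7, 0.5]
opening: -0.0002
grasp_force: 0.0
```

```bash
python3 o.py; python3 - <<'E'
from h import *
np.set_printoptions(precision=4,suppress=True)
C={n:look(n) for n in('scene','side','wrist')}
M={}
for n in C:
  for t in('rod','knob_top','press','salt_jar'):
    r=bot.mark_of(n,t);M[n,t]=r
    print(n,t,[(np.round(k['location'],1),round(k['confidence'],2),onz(C[n],k['location'],0 if t!='knob_top' else .325)) for k in r][:3])
k=[(C[n],M[n,'knob_top'][0]['location']) for n in C if M[n,'knob_top']]
if len(k)>1: print('knob',tri(k))
E
```

```text
{'time': 20.55, 'ee_pos': [0.3642, 0.1842, 0.3787], 'wrist_force': [0.6798, 0.6894, 0.5327], 'torque': [0.0176, -0.048, -0.0207]}
scene rod [(array([436., 260.]), 0.82, array([ 0.3628,  0.4273, -0.    ]))]
scene knob_top [(array([326.5, 225.3]), 0.78, array([0.616 , 0.0331, 0.325 ])), (array([421.7, 338.9]), 0.7, array([1.0011, 0.1013, 0.325 ]))]
scene press [(array([329.3, 337.9]), 0.58, array([0.6178, 0.0417, 0.    ]))]
scene salt_jar [(array([309.8, 297.5]), 0.61, array([0.4512, 0.029 , 0.    ])), (array([323. , 254.1]), 0.6, array([0.2575, 0.1115, 0.    ]))]
side rod [(array([357.7, 447.7]), 0.86, array([0.3572, 0.4198, 0.    ])), (array([392.9, 358.3]), 0.58, array([0.3403, 0.1918, 0.    ]))]
side knob_top [(array([295.8, 181.6]), 0.57, array([0.6199, 0.0369, 0.325 ])), (array([333. , 241.7]), 0.36, array([0.4815, 0.1964, 0.325 ]))]
side press [(array([300.1, 284.2]), 0.73, array([0.6224, 0.0439, 0.    ]))]
side salt_jar [(array([367.4, 292.7]), 0.89, array([0.4485, 0.0178, 0.    ]))]
wrist rod [(array([475.1, 157.9]), 0.97, array([0.3508, 0.4184, 0.    ])), (array([313. , 170.7]), 0.66, array([0.3399, 0.1847, 0.    ]))]
wrist knob_top [(array([244.7, 346.4]), 0.46, array([0.4139, 0.1317, 0.325 ]))]
wrist press [(array([249.3, 346.4]), 0.64, array([0.6177, 0.0403, 0.    ])), (array([314. , 171.7]), 0.44, array([0.3415, 0.1859, 0.    ]))]
wrist salt_jar [(array([216.9, 246.2]), 0.98, array([0.4353, 0.0228, 0.    ])), (array([380.5, 356.3]), 0.2, array([0.6656, 0.2605, 0.    ]))]
knob [0.5423 0.0694 0.2817]
```

Emit:
arm_command --pt "-0.027 -0.0117 0 0" --pt "-0.054 -0.0235 0 0" --pt "-0.081 -0.0352 0 0" --pt "-0.108 -0.047 0 0" --pt "-0.135 -0.0587 0 0"

```text
time: 21.8
ee_pos: [0.4925, 0.1089, 0.3758]
tcp_rot: [180.0, 0.0, 172.9]
wrist_force: [0.3, 0.7, 0.8]
opening: 0.0003
grasp_force: 0.0
```

Emit:
arm_command --pt "-0.027 -0.0117 0 0" --pt "-0.054 -0.0235 0 0" --pt "-0.081 -0.0352 0 0" --pt "-0.108 -0.047 0 0" --pt "-0.135 -0.0587 0 0"

```text
time: 22.3
ee_pos: [0.6192, 0.034, 0.3757]
tcp_rot: [180.0, -0.0, 172.9]
wrist_force: [-0.4, 1.2, 1.5]
opening: -0.0001
grasp_force: 0.0
```

Emit:
arm_command --pt "0 0 0.01 0" --pt "0 0 0.02 0" --pt "0 0 0.03 0" --pt "0 0 0.035 0" --pt "0 0 0.035 0"

```text
time: 22.8
ee_pos: [0.6181, 0.0348, 0.3403]
tcp_rot: [-180.0, -0.1, 172.9]
wrist_force: [0.5, 0.7, 0.6]
opening: -0.0003
grasp_force: 0.0
```

```bash
python3 o.py; python3 - <<'E'
from h import *
np.set_printoptions(precision=4,suppress=True)
o=bot.get_obs()
C={n:look(n) for n in('scene','side')}
for n in C:
    r=bot.mark_of(n,'knob_top'); print(n,proj(C[n],o['ee_pos']),proj(C[n],[*o['ee_pos'][:2],.325]),[(np.round(k['location'],1),round(k['confidence'],2),onz(C[n],k['location'],.325)) for k in r][:2])
    print([(np.round(k['location'],1),round(k['confidence'],2)) for k in bot.find_in(n,'pawl')+bot.mark_of(n,'rod_way')][:3])
E
```

```text
{'time': 22.8, 'ee_pos': [0.6181, 0.0348, 0.3403], 'wrist_force': [0.5237, 0.6557, 0.6247], 'torque': [0.0083, -0.0006, -0.0036]}
scene [327.52   219.6194] [327.4715 225.6877] [(array([324.8, 227.3]), 0.53, array([0.6232, 0.0276, 0.325 ]))]
[(array([329.7, 246.2]), 0.5), (array([362.6, 247.2]), 0.48), (array([340.2, 264.3]), 0.84)]
side [296.5974 175.5181] [296.9332 181.1907] [(array([299. , 180.1]), 0.8, array([0.6152, 0.0296, 0.325 ]))]
[(array([305.9, 239.8]), 0.63)]
```

Emit:
arm_command --pt "0 0 0.003 0" --pt "0 0 0.006 0" --pt "0 0 0.009 0" --pt "0 0 0.012 0" --pt "0 0 0.014 0"

```text
time: 23.7
ee_pos: [0.6182, 0.0347, 0.3265]
tcp_rot: [-180.0, -0.0, 172.9]
wrist_force: [1.1, 0.2, 0.8]
opening: 0.0004
grasp_force: 0.0
```

Emit:
arm_command --pt "0 0 0.001 0" --pt "0 0 0.002 0" --pt "0 0 0.003 0" --pt "0 0 0.004 0" --pt "0 0 0.005 0"

```text
time: 24.2
ee_pos: [0.6183, 0.0347, 0.3222]
tcp_rot: [180.0, 0.0, 172.9]
wrist_force: [-0.5, 0.0, 3.6]
opening: -0.0
grasp_force: 1.7
```

Emit:
arm_command --pt "0 0 0.0015 0" --pt "0 0 0.003 0" --pt "0 0 0.0045 0" --pt "0 0 0.006 0" --pt "0 0 0.0075 0"

```text
time: 24.7
ee_pos: [0.6183, 0.0347, 0.3142]
tcp_rot: [180.0, -0.0, 172.9]
wrist_force: [-0.8, 0.0, 3.7]
opening: 0.0001
grasp_force: 1.8
```

Emit:
arm_command --pt "0 0 0.002 0" --pt "0 0 0.004 0" --pt "0 0 0.006 0" --pt "0 0 0.008 0" --pt "0 0 0.01 0"

```text
time: 25.2
ee_pos: [0.6183, 0.0347, 0.3042]
tcp_rot: [-180.0, -0.0, 172.9]
wrist_force: [-1.2, -0.1, 3.5]
opening: 0.0
grasp_force: 1.9
```

Emit:
arm_command --pt "0 0 0.002 0" --pt "0 0 0.004 0" --pt "0 0 0.006 0" --pt "0 0 0.008 0" --pt "0 0 0.01 0"

```text
time: 25.7
ee_pos: [0.6183, 0.0348, 0.2942]
tcp_rot: [180.0, 0.0, 172.9]
wrist_force: [-1.4, -0.8, 3.8]
opening: 0.0001
grasp_force: 1.9
```

Emit:
arm_command --pt "0 0 0.002 0" --pt "0 0 0.004 0" --pt "0 0 0.006 0" --pt "0 0 0.008 0" --pt "0 0 0.01 0"

```text
time: 26.2
ee_pos: [0.6183, 0.0347, 0.2842]
tcp_rot: [-180.0, 0.0, 172.9]
wrist_force: [-0.9, -0.1, 2.6]
opening: 0.0
grasp_force: 1.9
```

Emit:
arm_command --pt "0 0 0.001 0" --pt "0 0 0.002 0" --pt "0 0 0.003 0" --pt "0 0 0.004 0" --pt "0 0 0.005 0"

```text
time: 26.7
ee_pos: [0.6183, 0.0348, 0.2793]
tcp_rot: [180.0, 0.0, 172.9]
wrist_force: [-1.1, -0.5, 3.1]
opening: 0.0004
grasp_force: 1.7
```

Emit:
arm_command --pt "0 0 0.0004 0" --pt "0 0 0.0008 0" --pt "0 0 0.0012 0" --pt "0 0 0.0016 0" --pt "0 0 0.002 0"

```text
time: 27.2
ee_pos: [0.6183, 0.0347, 0.2774]
tcp_rot: [-180.0, 0.0, 172.9]
wrist_force: [-1.8, 0.1, 3.7]
opening: -0.0
grasp_force: 1.6
```

Emit:
arm_command --pt "0 0 0.0004 0" --pt "0 0 0.0008 0" --pt "0 0 0.0012 0" --pt "0 0 0.0015 0" --pt "0 0 0.0015 0"

```text
time: 27.7
ee_pos: [0.6183, 0.0347, 0.2767]
tcp_rot: [180.0, 0.1, 172.9]
wrist_force: [-2.5, -0.3, 8.3]
opening: -0.0001
grasp_force: 4.0
```

Emit:
arm_command --pt "0 0 0.0003 0" --pt "0 0 0.0006 0" --pt "0 0 0.001 0" --pt "0 0 0.001 0" --pt "0 0 0.001 0"

```text
time: 28.2
ee_pos: [0.6183, 0.0347, 0.276]
tcp_rot: [180.0, 0.1, 172.9]
wrist_force: [-3.0, -0.1, 8.8]
opening: 0.0
grasp_force: 4.6
```

Emit:
arm_command --pt "0 0 0.0004 0" --pt "0 0 0.0008 0" --pt "0 0 0.0012 0" --pt "0 0 0.0015 0" --pt "0 0 0.0015 0"

```text
time: 28.7
ee_pos: [0.6183, 0.0347, 0.2748]
tcp_rot: [180.0, 0.1, 172.9]
wrist_force: [-2.7, -0.2, 11.4]
opening: -0.0003
grasp_force: 5.5
```

Force rose from 3.5 N to 11.4 N with the knob sinking, so the head is home. I'm releasing upward and moving clear.

Emit:
arm_command --pt "0 0 -0.002 0" --pt "0 0 -0.006 0" --pt "0 0 -0.015 0" --pt "0 0 -0.04 0" --pt "0 0 -0.08 0"

```text
time: 29.2
ee_pos: [0.6178, 0.0347, 0.3522]
tcp_rot: [-180.0, -0.2, 172.9]
wrist_force: [1.4, 0.2, 0.7]
opening: -0.0001
grasp_force: 0.0
```

Emit:
arm_command --pt "0.02 0 -0.02 0" --pt "0.06 0 -0.03 0" --pt "0.1 0 -0.03 0" --pt "0.14 0 -0.03 0" --pt "0.16 0 -0.03 0"

```text
time: 29.7
ee_pos: [0.457, 0.0547, 0.3846]
tcp_rot: [180.0, 0.1, 172.9]
wrist_force: [-0.0, -0.1, -0.2]
opening: -0.0002
grasp_force: 0.0
```

```bash
python3 o.py; python3 - <<'E'
from h import *
np.set_printoptions(precision=4,suppress=True)
C={n:look(n) for n in('scene','side','wrist')}
k=[]
for n in C:
  for t in('knob_top','rod','salt_jar'):
    r=bot.mark_of(n,t); print(n,t,[(np.round(q['location'],1),round(q['confidence'],2),onz(C[n],q['location'],.277 if t=='knob_top' else 0)) for q in r][:3])
    if t=='knob_top' and r and n!='wrist': k.append((C[n],r[0]['location']))
if len(k)>1: print(tri(k))
x,yy,t=.618,.0348,-.1232
W=lambda l:[x+np.cos(t)*l[0]-np.sin(t)*l[1],yy+np.sin(t)*l[0]+np.cos(t)*l[1],l[2]]
c=C['scene'];D=np.abs(c['color'].astype(int)-cv2.imread('pics/scene0.png')).sum(2)
for z in(.23,.245,.26,.275):
    print(z,[int(D[tuple(np.round(proj(c,W((-.033,y/1000,z)))).astype(int)[::-1])]) for y in range(48,125,8)])
E
```

```text
{'time': 29.7, 'ee_pos': [0.457, 0.0547, 0.3846], 'wrist_force': [-0.0392, -0.0815, -0.2124], 'torque': [-0.0273, 0.0604, 0.0089]}
scene knob_top [(array([326.4, 247.7]), 0.49, array([0.6309, 0.0296, 0.277 ]))]
scene rod [(array([436.7, 261. ]), 0.81, array([ 0.3681,  0.4273, -0.    ])), (array([421.6, 334.3]), 0.56, array([0.6569, 0.2678, 0.    ])), (array([341.1, 262.7]), 0.43, array([0.3129, 0.1526, 0.    ]))]
scene salt_jar [(array([308.7, 296.2]), 0.63, array([0.445 , 0.0273, 0.    ]))]
side knob_top [(array([296.5, 200.8]), 0.82, array([0.6181, 0.0439, 0.277 ]))]
side rod [(array([391.8, 358.5]), 0.93, array([0.3426, 0.1931, 0.    ])), (array([355.1, 448.1]), 0.71, array([0.3619, 0.4222, 0.    ]))]
side salt_jar [(array([371.2, 293.6]), 0.95, array([0.4385, 0.0177, 0.    ])), (array([390.5, 358.4]), 0.67, array([0.3454, 0.1937, 0.    ]))]
wrist knob_top [(array([323. , 415.8]), 0.72, array([0.613 , 0.0408, 0.277 ])), (array([139.4, 342.8]), 0.18, array([ 0.5228, -0.0977,  0.277 ]))]
wrist rod [(array([400.7,  95.8]), 0.84, array([0.3443, 0.185 , 0.    ])), (array([576.6,  78.6]), 0.73, array([0.3519, 0.4228, 0.    ]))]
wrist salt_jar [(array([296.1, 176.5]), 0.71, array([0.435 , 0.0273, 0.    ]))]
[0.6215 0.033  0.2693]
0.23 [2, 5, 179, 251, 3, 7, 6, 1, 6, 1]
0.245 [5, 2, 3, 266, 227, 232, 326, 3, 2, 2]
0.26 [6, 4, 4, 6, 4, 1, 337, 35, 2, 6]
0.275 [11, 5, 8, 5, 165, 266, 216, 81, 2, 0]
```

The knob is at the home height, the pawl is still thrown, the rod lies flat, and the other things are unmoved.

```bash
python3 -c "
from workcell import bot
print(bot.job_done())"
```

```text
the job is handed in; nothing more can be done
None
```

The job is handed in at about 30 s of the 72 s allowed, with no verdict returned: pawl thrown back with the small rod, rod laid flat on the worktop, and press head pushed home (force rose from 3.5 to 11.4 N at the 277 mm stop).

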